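Swap the load of a jar shaker under isolation

ROBOT

A 7-joint arm with a two-finger parallel gripper is mounted at the origin on a cart in front of the work surface, level with it; the furniture and walls round the work are solid. World frame = base frame: x ahead of the robot, y to its left, z up, the work surface at z = 0. Lengths are in m, angles in rad, forces in N, time in s.
With the tool pointing down it reaches from about 0.4 to 0.875 m from the base axis. Payload 19.3 kg.
Tool frame: the origin (TCP) lies midway between the tips of the shut fingers; the grasp point (between the pads) lies 19 mm behind it; z points along the fingers, y is the line along which they close (so a half turn about z gives the same grasp; the last joint's range is limited). The gripper opens to 85 mm and grips with 20 to 120 N. Pads are 22 mm wide; open, the fingers measure 114 mm over their backs; the gripper's body (76 mm by 85 mm) begins 54 mm behind the grasp point. The pads swing forward as they close: fully open they stand 13 mm farther back than shut.
Start: joints at [-1.384, 0.521, -0.036, 1.599, 0.021, 1.021, -0.113], TCP at [0.159, 0.604, 0.231] pointing down, gripper open.
Joint ranges: [-2.91, 2.91], [-0.3, 2.13], [-1.5, 1.42], [0.17, 2.43], [-1.26, 4.41], [0.16, 1.93], [-2.52, 2.52]. Speed limits (rad/s): [1.89, 1.89, 2.39, 2.39, 3.01, 3.01, 3.01].

INTERFACE

Orientations are given as [roll, pitch, yaw] about the fixed x, y, z axes, in that order (R = Rz(yaw) Ry(pitch) Rx(roll)).
In Python, from workcell import * gives the robot as it stands. The module is installed in compiled form; this text tells all that it offers.
- The arm moves only by the tool play_rows, never from a script. Its argument "deltas" is a list of rows, each a list of 7 numbers: the shift along the tool's x, y, z in units of 500 mm (1.0 is 500 mm), then the turn, a rotation vector about the tool's x, y, z in units of 120 degrees (1.0 is 120 degrees), then the closure, from 0 (fully open) to 1 (shut). A call has 1 to 10 rows; each row is the pose to reach, as a shift and turn from the pose commanded when the call began, along the tool's axes at that moment; what a row does not reach only later rows make up. A row lasts 1/10 s, in which the tool goes at most 50 mm and 8.59 degrees, less where a joint would pass 70% of its speed; a pose out of reach is approached as far as the arm can. A call with a number of a shift or a turn outside -1 to 1 is refused whole. A call with a gripper value outside its range is refused whole. The fingers move at their own pace and stop on an object; "newtons" is the grip in N (left out, the last holds). Time passes only in rows, so rows that repeat a pose let the fingers close. It gives the time, the measured TCP pose, the force, the opening and the grip force at its end, in the units of the state.
- observe(): the state, without advancing time (a new reading comes with each control period).
- grab_frame(name): name is "scene" or "top"; returns the picture (384x512x3 uint8, red, green, blue); there is no depth.
- get_calibration(name): a dict with "fovy" (degrees; the focal length in pixels is half the picture's height over the tangent of half this angle, whatever the lens; pixels are square), "cx", "cy" (the principal point, pixels), "xyz" and "rotation" of the camera in the world. Camera axes: x right, y down, z forward; pixel columns grow to the right and rows downward; lengths in m; the calibration is good to about 2 mm. A picture is of the moment at which its call begins. get_calibration takes no time and is no camera call.
- job_done(): hands the job in; it is judged then, once.
The state is a dict: "clock": time; "qpos": joint angles; "qd": joint speeds; "joint_efforts": joint torques, N m; "position": TCP position; "tool_rot": TCP orientation; "force": force on the tool from outside, world axes, zero at the start; "moment": the same for the moment, N m; "grip_width": finger opening in m; "finger_force": force on a finger pad.
Only numpy, scipy, OpenCV 4.12 (cv2) and the standard library are available. Lean on these libraries where they do the work, as an engineer would, in place of code of your own. Each camera call takes 0.05 s, during which the arm holds its last target. There are 200 camera calls.

TASK

The jar shaker is live through whichever of the two bench isolators is switched on: turn that one fully off before you touch any jar, then clear every small jar off the platform into the tray's long compartment. Lift the two look-alike wide jars to feel which is heavier; stand the heavier in the middle of the shaker's platform and the lighter in the tray's short compartment, every jar upright and let go, and only then turn the same isolator fully on again. Touch no jar while the shaker is live, do not turn the other isolator, and leave everything else on the bench where it is.

Things in the scene. Friction and masses are not known exactly. Their poses are not given: they have to be found in the camera images.
- shaker: grey bench jar shaker, fixed, 210 (x) x 130 (y) x 70 mm; origin under its centre. Flat black rubber platform 55 mm above the origin, inside a low steel guard rail (6 mm thick, top 15 mm above the platform, centred 100 mm from the middle along x and 60 mm along y). The platform does not move
- platform_mid (a point): the middle of the shaker platform, on its surface; axes as the shaker
- tray: fixed low wooden jar tray, 300 (its x) x 126 (its y) x 20 mm; origin at the centre of its underside; floor 6 mm above it, walls 8 mm thick and 20 mm high. A cross wall centred at x = +58 mm parts the long compartment (196 x 110 mm inside, toward -x) from the short one (80 x 110 mm inside, toward +x)
- long_mid (a point): centre of the floor of the tray's long compartment; axes as the tray
- short_mid (a point): centre of the floor of the tray's short compartment; axes as the tray
- handle_1 (a joint): rotary handle of isolator_1: 0 = off (bar along the box's y, sideways), 1.571 = on (bar along the box's x, away from the robot); clockwise from above to on. A detent (0.15 N m, fading to 0 at halfway; friction 0.02) pulls it to the nearer end from either side of halfway, where a stop holds it. At the start one of the two isolators is on, the other off
- handle_2 (a joint): rotary handle of isolator_2: 0 = off (bar along the box's y, sideways), 1.571 = on (bar along the box's x, away from the robot); clockwise from above to on. A detent (0.15 N m, fading to 0 at halfway; friction 0.02) pulls it to the nearer end from either side of halfway, where a stop holds it. At the start one of the two isolators is on, the other off
- handle_1_grip (a point): grip point of handle_1, on its vertical turning axis 80 mm above the table; the black bar is 62 mm long along this point's y, 14 mm thick along its x, from 58 to 92 mm above the table; the point turns with the handle
- handle_2_grip (a point): grip point of handle_2, on its vertical turning axis 80 mm above the table; the black bar is 62 mm long along this point's y, 14 mm thick along its x, from 58 to 92 mm above the table; the point turns with the handle
- isolator_1: bench isolator: fixed grey box 86 x 86 x 50 mm with a black bar handle on top, cable gland toward +x; origin at the centre of its underside
- isolator_2: bench isolator: fixed grey box 86 x 86 x 50 mm with a black bar handle on top, cable gland toward +x; origin at the centre of its underside
- small_jar_1: small closed stain jar, 54 mm diameter, 62 mm tall, about 0.2 kg, standing on the shaker platform; one to three of these jars are there, the others absent; underside centre is the origin, z up; starts upright
- small_jar_2: small closed stain jar, 54 mm diameter, 62 mm tall, about 0.2 kg, standing on the shaker platform; one to three of these jars are there, the others absent; underside centre is the origin, z up; starts upright
- small_jar_3: small closed stain jar, 54 mm diameter, 62 mm tall, about 0.2 kg, standing on the shaker platform; one to three of these jars are there, the others absent; underside centre is the origin, z up; starts upright
- wide_jar_1: wide closed glaze jar with dark lid, 62 mm diameter, 66 mm tall; two look alike and stand on the table beside the shaker: one is full (about 0.55 kg), the other empty (about 0.14 kg), and only lifting tells which; underside centre is the origin, z up; starts upright
- wide_jar_2: wide closed glaze jar with dark lid, 62 mm diameter, 66 mm tall; two look alike and stand on the table beside the shaker: one is full (about 0.55 kg), the other empty (about 0.14 kg), and only lifting tells which; underside centre is the origin, z up; starts upright
- masking_tape: roll of masking tape, 76 x 19 mm, lying on the table behind the shaker; bystander
- brush_flat: flat brush, 195 mm, lying at the near edge of the table; bystander
- wood_rib: wooden rib, 50 x 93 x 6 mm, lying at the near edge of the table; bystander
- test_tile_3: glaze test tile, 40 x 55 x 9 mm, lying at the near edge of the table; bystander

How it is judged:
On the way, in this order (a step that is already met when the one before it is completed fails the run):
1. the isolator that was on is off (value of joint handle_2 below 0.15 rad), for 0.2 s.
2. with the isolator off, all jars stand let go where they belong (x of small_jar_1 in the frame of tray between -0.142 and 0.054 m and y of small_jar_1 in the frame of tray between -0.055 and 0.055 m and z of small_jar_1 in the frame of tray between -0.002 and 0.016 m and angle between each of small_jar_1, small_jar_2, small_jar_3, wide_jar_1, wide_jar_2's own z axis and vertical below 0.15 rad and contact force between the fingers and small_jar_1 below 0.3 N and linear speed of each of small_jar_1, small_jar_2, small_jar_3, wide_jar_1, wide_jar_2 below 0.02 m/s and x of small_jar_2 in the frame of tray between -0.142 and 0.054 m and y of small_jar_2 in the frame of tray between -0.055 and 0.055 m and z of small_jar_2 in the frame of tray between -0.002 and 0.016 m and contact force between the fingers and small_jar_2 below 0.3 N and x of small_jar_3 in the frame of tray between -0.142 and 0.054 m and y of small_jar_3 in the frame of tray between -0.055 and 0.055 m and z of small_jar_3 in the frame of tray between -0.002 and 0.016 m and contact force between the fingers and small_jar_3 below 0.3 N and x of wide_jar_1 in the frame of tray between 0.062 and 0.142 m and y of wide_jar_1 in the frame of tray between -0.055 and 0.055 m and z of wide_jar_1 in the frame of tray between -0.002 and 0.016 m and contact force between the fingers and wide_jar_1 below 0.3 N and x of wide_jar_2 in the frame of shaker between -0.025 and 0.025 m and y of wide_jar_2 in the frame of shaker between -0.025 and 0.025 m and z of wide_jar_2 in the frame of shaker between 0.049 and 0.065 m and contact force between the fingers and wide_jar_2 below 0.3 N and value of joint handle_2 below 0.3 rad), for 0.2 s.
3. the same isolator is on again (value of joint handle_2 above 1.42 rad), for 0.2 s.
At the end, for the whole second after the job is handed in: Upright, released and at rest: small jars on the floor of the long compartment, lighter wide jar in the short one, heavier on the platform within 25 mm of its middle along each axis; the isolator that was on is on again (within 0.15 rad), the other off (within 0.15 rad) (x of small_jar_1 in the frame of tray between -0.142 and 0.054 m and y of small_jar_1 in the frame of tray between -0.055 and 0.055 m and z of small_jar_1 in the frame of tray between -0.002 and 0.016 m and angle between each of small_jar_1, small_jar_2, small_jar_3, wide_jar_1, wide_jar_2's own z axis and vertical below 0.15 rad and contact force between the fingers and small_jar_1 below 0.3 N and linear speed of each of small_jar_1, small_jar_2, small_jar_3, wide_jar_1, wide_jar_2 below 0.02 m/s and x of small_jar_2 in the frame of tray between -0.142 and 0.054 m and y of small_jar_2 in the frame of tray between -0.055 and 0.055 m and z of small_jar_2 in the frame of tray between -0.002 and 0.016 m and contact force between the fingers and small_jar_2 below 0.3 N and x of small_jar_3 in the frame of tray between -0.142 and 0.054 m and y of small_jar_3 in the frame of tray between -0.055 and 0.055 m and z of small_jar_3 in the frame of tray between -0.002 and 0.016 m and contact force between the fingers and small_jar_3 below 0.3 N and x of wide_jar_1 in the frame of tray between 0.062 and 0.142 m and y of wide_jar_1 in the frame of tray between -0.055 and 0.055 m and z of wide_jar_1 in the frame of tray between -0.002 and 0.016 m and contact force between the fingers and wide_jar_1 below 0.3 N and x of wide_jar_2 in the frame of shaker between -0.025 and 0.025 m and y of wide_jar_2 in the frame of shaker between -0.025 and 0.025 m and z of wide_jar_2 in the frame of shaker between 0.049 and 0.065 m and contact force between the fingers and wide_jar_2 below 0.3 N and value of joint handle_2 above 1.42 rad and value of joint handle_1 below 0.15 rad); the robot touches nothing.
It fails at once if a jar is touched by the gripper while the shaker is live (value of joint handle_2 above 0.8 rad and (contact force between the fingers and small_jar_1 above 1 N or contact force between the fingers and small_jar_2 above 1 N or contact force between the fingers and small_jar_3 above 1 N or contact force between the fingers and wide_jar_1 above 1 N or contact force between the fingers and wide_jar_2 above 1 N)).
It fails at once if the other isolator is turned (value of joint handle_1 above 0.6 rad).
It fails at once if a bystander is moved more than 6 cm (distance of any of masking_tape, brush_flat, wood_rib, test_tile_3 from where it was at the start of the episode above 0.06 m).
Of small_jar_1, small_jar_2, small_jar_3 only 1 to 3 are there at a start; the rules pass over those that are not, and their reading is None.
At some moment in a run one of wide_jar_1, wide_jar_2 may be knocked a few centimetres aside while the robot is not near it.
It also fails if it takes over 210 s, if anything falls off the work surface, if the arm or the gripper's body presses on something with over 40 N, if the wrist force passes 120 N, or if a joint passes its speed limit or range.

## Working session

There is one attempt and no reset: what is moved stays moved. The work goes in short steps, Python scripts to look and compute and a tool call to move; the robot and the scene stay as the last step left them, time stands still between calls to the robot, and variables do not carry over. Pictures are saved under pics/ and viewed, at most 14 in all, crops included, and the job is handed in when it is done.

Besides the shell and the picture viewer there is one more tool, called by a JSON object that holds its "fn" and its "kwargs". play_rows: Moves the arm, as the interface text tells. Its arguments: {"type":"object","properties":{"deltas":{"type":"array"},"newtons":{"type":"number"}},"required":["deltas"]}

```bash
mkdir -p pics
python3 - <<'E'
from workcell import *
import cv2
for n in("scene","top"):
    cv2.imwrite(f"pics/{n}0.png",grab_frame(n)[:,:,::-1]); c=get_calibration(n); print(n,c)
print(observe())
E
```

```text
scene {'fovy': 46.34345534017685, 'cx': 257.3799979522371, 'cy': 190.70636075330978, 'xyz': array([0.54488605, 0.9997675 , 0.82004877]), 'rotation': array([-2.1775233 , -0.0170299 ,  3.12207558])}
top {'fovy': 43.75409959766443, 'cx': 255.1125329835375, 'cy': 184.53801608741898, 'xyz': array([ 0.25203088, -0.03457452,  1.39181459]), 'rotation': array([-2.93088284,  0.00355758, -1.54810273])}
{'clock': 0.1, 'qpos': array([-1.38422907,  0.52195927, -0.03631468,  1.59992027,  0.02121343,
        1.02109008, -0.11277144]), 'qd': array([-7.96957668e-04, -3.29245627e-04, -1.37294209e-03, -4.83917810e-04,
       -4.22218607e-05,  5.35373935e-04, -4.25202339e-04]), 'joint_efforts': array([ 3.20401108e-03, -9.28484559e+01,  1.98402040e+00, -3.70532155e+01,
        1.82645756e-02,  5.25411742e-03, -3.05034632e-06]), 'position': array([0.1586919 , 0.60422419, 0.2307914 ]), 'tool_rot': array([-3.14060469e+00,  8.58191543e-05,  2.88483842e+00]), 'force': array([ 0.31517651,  0.24399192, -0.3670277 ]), 'moment': array([0.01206716, 0.04485753, 0.00950399]), 'finger_force': 0.0, 'grip_width': 0.08542661173089296}
```

View pics/scene0.png

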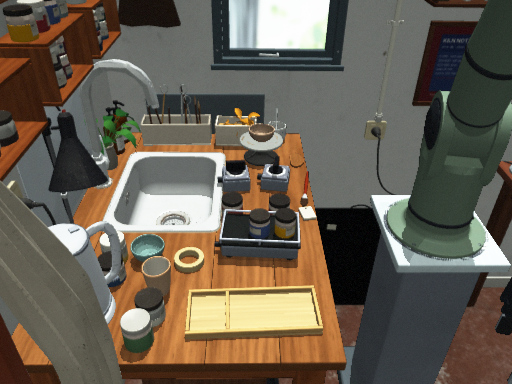

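View pics/top0.png

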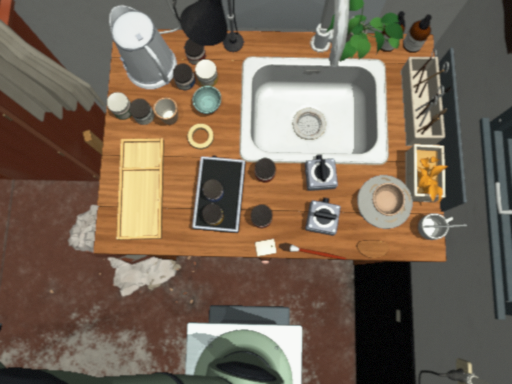

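```bash
cat > h.py <<'E'
from workcell import *
import cv2, numpy as np
from scipy.spatial.transform import Rotation as R
H=384
def ray(cam,u,v):
    c=get_calibration(cam); f=H/2/np.tan(np.radians(c['fovy'])/2)
    d=R.from_euler('xyz',c['rotation']).apply([(u-c['cx'])/f,(v-c['cy'])/f,1]); return c['xyz'],d
def plane(cam,u,v,z):
    o,d=ray(cam,u,v); return np.round((o+d*(z-o[2])/d[2]),4)
def proj(cam,p):
    c=get_calibration(cam); f=H/2/np.tan(np.radians(c['fovy'])/2)
    q=R.from_euler('xyz',c['rotation']).inv().apply(np.array(p)-c['xyz']); return q[:2]/q[2]*f+[c['cx'],c['cy']]
def go(p,yaw):  # print shift/turn from the present pose in tool units; tool pointing down
    s=observe(); T=R.from_euler('xyz',s['tool_rot']); G=R.from_euler('xyz',[np.pi,0,yaw])
    print('shift',np.round(T.inv().apply(np.array(p)-s['position'])/.5,4),'turn',np.round((T.inv()*G).as_rotvec()/np.radians(120),4),'d',np.round(np.array(p)-s['position'],4))
E
python3 - <<'E'
from h import *
im=cv2.imread('pics/top0.png'); cv2.imwrite('pics/c1.png',cv2.resize(im[125:265,105:355],None,fx=3.2,fy=3.2,interpolation=cv2.INTER_CUBIC))
im=cv2.imread('pics/scene0.png'); cv2.imwrite('pics/c2.png',cv2.resize(im[150:350,170:335],None,fx=3,fy=3,interpolation=cv2.INTER_CUBIC))
for n,u,v,z in [('iso a',320,170,.09),('iso b',323,213,.09),('wide',264,169,.066),('wide',260,216,.066),('sm',213,189,.117),('sm',211,214,.117),('tray',119,139,.02),('tray',163,139,.02),('tray',161,237,.02),('tray',117,239,.02)]: print(n,plane('top',u,v,z))
E
```

```text
iso a [ 0.5759 -0.2044  0.09  ]
iso b [ 0.4544 -0.2119  0.09  ]
wide [ 0.5813 -0.0478  0.066 ]
wide [ 0.4458 -0.0391  0.066 ]
sm [0.5096 0.0905 0.117 ]
sm [0.4408 0.093  0.117 ]
tray [0.6759 0.3881 0.02  ]
tray [0.6787 0.2561 0.02  ]
tray [0.3855 0.2434 0.02  ]
tray [0.3769 0.3692 0.02  ]
```

View pics/c1.png

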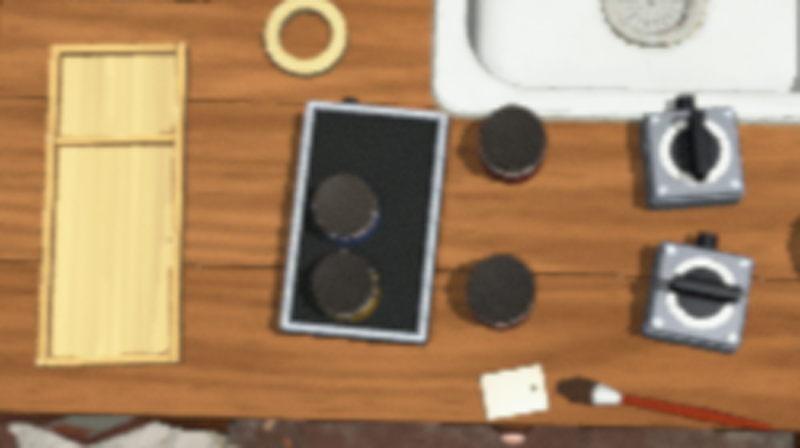

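View pics/c2.png

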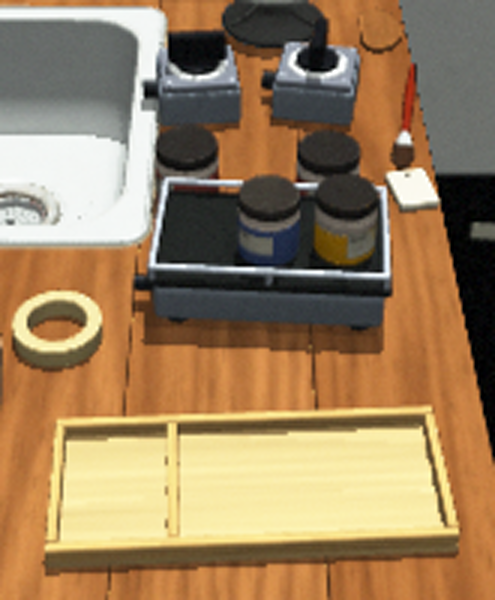

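Run:
```python
from h import *
def T(u,v,z): return plane('top',u/3.2+105-.35,v/3.2+125-.35,z)[:2]
def S(u,v,z): return plane('scene',u/3+170-.33,v/3+150-.33,z)[:2]
def quad(n,pts,z):
    p=np.array([T(*q,z) for q in pts]); c=p.mean(0); print(n,c.round(4),[ (np.linalg.norm(p[i]-p[i-1]).round(3),np.degrees(np.arctan2(*(p[i]-p[i-1])[::-1])).round(1)) for i in range(4)])
quad('isoFar',[(643,114),(735,105),(745,195),(650,207)],.05)
quad('isoNear',[(665,240),(752,255),(737,351),(648,336)],.05)
quad('tray',[(50,45),(186,43),(180,360),(38,363)],.02)
quad('shaker',[(308,103),(447,113),(425,341),(281,330)],.07)
print('bar',T(698,115,.092),T(698,178,.092), 'disc',T(695,150,.058))
for n,t,s,z in [('blue',(345,207),(269,198),.117),('yel',(342,284),(345,196),.117),('wfar',(512,138),(187,150),.066),('wnear',(501,288),(329,155),.066)]: print(n,T(*t,z),S(*s,z))
go([.57,-.2,.3],0)
```

```text
isoFar [ 0.5768 -0.2133] [(np.float64(0.086), np.float64(4.2)), (np.float64(0.084), np.float64(-83.0)), (np.float64(0.084), np.float64(-174.5)), (np.float64(0.086), np.float64(98.6))]
isoNear [ 0.4496 -0.2188] [(np.float64(0.087), np.float64(-10.0)), (np.float64(0.078), np.float64(-98.7)), (np.float64(0.087), np.float64(170.5)), (np.float64(0.079), np.float64(81.6))]
tray [0.5307 0.3139] [(np.float64(0.298), np.float64(2.6)), (np.float64(0.127), np.float64(-87.9)), (np.float64(0.297), np.float64(-177.4)), (np.float64(0.127), np.float64(92.5))]
shaker [0.5068 0.0781] [(np.float64(0.205), np.float64(-3.9)), (np.float64(0.125), np.float64(-93.0)), (np.float64(0.205), np.float64(176.2)), (np.float64(0.125), np.float64(86.9))]
bar [ 0.6028 -0.2121] [ 0.5461 -0.2117] disc [ 0.5795 -0.2138]
blue [0.5086 0.0919] [0.5103 0.0985]
yel [0.4425 0.0917] [0.4455 0.0956]
wfar [ 0.585  -0.0496] [ 0.5844 -0.041 ]
wnear [ 0.4497 -0.0424] [ 0.4492 -0.0335]
shift [-1.2041 -1.347  -0.137 ] turn [-0.0000e+00  7.0000e-04  1.3774e+00] d [ 0.4113 -0.8042  0.0692]
```

Run:
```python
from h import *
go([.48,.3,.25],np.radians(85))
```

```text
shift [-0.7761 -0.4254 -0.0379] turn [-4.000e-04  4.000e-04  6.691e-01] d [ 0.3213 -0.3042  0.0192]
```

{"fn": "play_rows", "kwargs": {"deltas": [[-0.776,-0.425,-0.038,0,0,0.669,0],[-0.776,-0.425,-0.038,0,0,0.669,0],[-0.776,-0.425,-0.038,0,0,0.669,0],[-0.776,-0.425,-0.038,0,0,0.669,0],[-0.776,-0.425,-0.038,0,0,0.669,0],[-0.776,-0.425,-0.038,0,0,0.669,0],[-0.776,-0.425,-0.038,0,0,0.669,0],[-0.776,-0.425,-0.038,0,0,0.669,0],[-0.776,-0.425,-0.038,0,0,0.669,0],[-0.776,-0.425,-0.038,0,0,0.669,0]]}}

```text
clock: 1.1
position: [0.4839, 0.2953, 0.2506]
tool_rot: [3.139, 0.002, 1.47]
force: [-0.4, 0.6, -0.3]
grip_width: 0.0853
finger_force: 0.0
```

Run:
```python
from h import *
print(observe()['qpos'],observe()['tool_rot'])
go([.577,-.212,.18],np.radians(5))
```

```text
[-0.9363109   0.43228869  0.39045022  1.75097964 -0.18827419  0.9948088
 -0.57570657] [3.13947610e+00 1.53043918e-03 1.47045626e+00]
shift [-0.9907  0.2866  0.1433] turn [ 1.300e-03 -1.000e-04  6.604e-01] d [ 0.0931 -0.5073 -0.0706]
```

{"fn": "play_rows", "kwargs": {"deltas": [[-0.99,0.287,0.143,0,0,0.66,0],[-0.99,0.287,0.143,0,0,0.66,0],[-0.99,0.287,0.143,0,0,0.66,0],[-0.99,0.287,0.143,0,0,0.66,0],[-0.99,0.287,0.143,0,0,0.66,0],[-0.99,0.287,0.143,0,0,0.66,0],[-0.99,0.287,0.143,0,0,0.66,0],[-0.99,0.287,0.143,0,0,0.66,0],[-0.99,0.287,0.143,0,0,0.66,0],[-0.99,0.287,0.143,0,0,0.66,0]]}}

```text
clock: 2.1
position: [0.5761, -0.1871, 0.1809]
tool_rot: [-3.142, 0.001, 0.096]
force: [0.4, 1.3, 0.6]
grip_width: 0.0851
finger_force: 0.0
```

Run:
```python
from h import *
print(observe()['qpos'],observe()['tool_rot'])
go([.577,-.212,.18],np.radians(5))
```

```text
[-0.24110815  0.65812842  0.704713    1.72708531 -0.50917982  0.94833647
 -0.80867706] [-3.14154266e+00  5.86622458e-04  9.60939443e-02]
shift [-0.0029  0.0497  0.0019] turn [-0.      0.0003  0.0042] d [ 0.0009 -0.0249 -0.0009]
```

{"fn": "play_rows", "kwargs": {"deltas": [[0,0,0,0,0,0,0],[0,0,0,0,0,0,0]]}}

```text
clock: 2.3
position: [0.5755, -0.1868, 0.181]
tool_rot: [3.141, 0.001, 0.099]
force: [-0.1, 0.4, -0.2]
grip_width: 0.0858
finger_force: 0.0
```

Run:
```python
from h import *
go([.577,-.212,.075],np.radians(5))
im=grab_frame('top'); cv2.imwrite('pics/c3.png',cv2.resize(im[120:280,240:400,::-1],None,fx=3.5,fy=3.5,interpolation=cv2.INTER_CUBIC))
```

```text
shift [-0.0017  0.0504  0.2119] turn [0.0001 0.0006 0.0056] d [ 0.0015 -0.0252 -0.106 ]
```

View pics/c3.png

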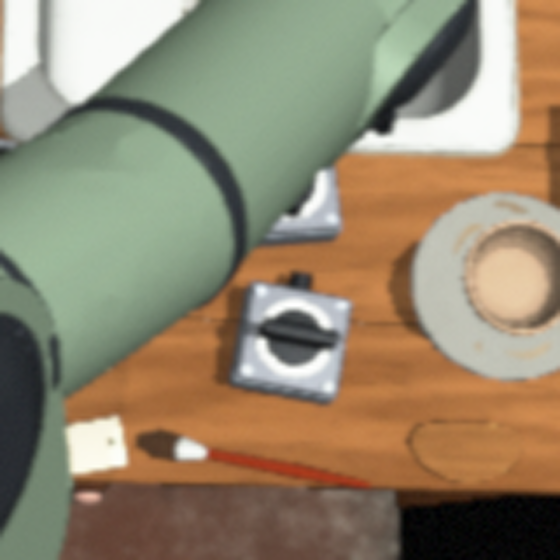

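{"fn": "play_rows", "kwargs": {"deltas": [[-0.002,0.05,0.05,0,0,0.005,0],[-0.002,0.05,0.1,0,0,0.005,0],[-0.002,0.05,0.15,0,0,0.005,0],[-0.002,0.05,0.2,0,0,0.005,0],[-0.002,0.05,0.232,0,0,0.005,0],[-0.002,0.05,0.232,0,0,0.005,0],[-0.002,0.05,0.232,0,0,0.005,0]]}}

```text
clock: 3.05
position: [0.5779, -0.2101, 0.0663]
tool_rot: [3.141, -0.0, 0.092]
force: [0.1, -0.0, 0.7]
grip_width: 0.0855
finger_force: 0.0
```

{"fn": "play_rows", "kwargs": {"deltas": [[0,0,0,0,0,0,0.3],[0,0,0,0,0,0,0.6],[0,0,0,0,0,0,0.8],[0,0,0,0,0,0,1],[0,0,0,0,0,0,1],[0,0,0,0,0,0,1],[0,0,0,0,0,0,1],[0,0,0,0,0,0,1]], "newtons": 40}}

```text
clock: 3.85
position: [0.5779, -0.213, 0.0664]
tool_rot: [3.138, -0.002, 0.089]
force: [1.5, -12.5, 1.7]
grip_width: 0.013
finger_force: 45.1
```

{"fn": "play_rows", "kwargs": {"deltas": [[0,0.005,0,0,0,-0.07,1],[0,0.005,0,0,0,-0.14,1],[0,0.005,0,0,0,-0.21,1],[0,0.005,0,0,0,-0.28,1],[0,0.005,0,0,0,-0.35,1],[0,0.005,0,0,0,-0.42,1],[0,0.005,0,0,0,-0.49,1],[0,0.005,0,0,0,-0.56,1],[0,0.005,0,0,0,-0.63,1],[0,0.005,0,0,0,-0.7,1]]}}

```text
clock: 4.85
position: [0.5803, -0.2157, 0.0665]
tool_rot: [3.135, 0.004, 1.562]
force: [17.0, -14.8, -12.5]
grip_width: 0.0132
finger_force: 43.1
```

{"fn": "play_rows", "kwargs": {"deltas": [[0,0,0,0,0,-0.05,1],[0,0,0,0,0,-0.06,1],[0,0,0,0,0,-0.06,1]]}}

```text
clock: 5.15
position: [0.5806, -0.2157, 0.0664]
tool_rot: [3.135, 0.005, 1.682]
force: [18.9, -13.6, -10.8]
grip_width: 0.0131
finger_force: 43.2
```

{"fn": "play_rows", "kwargs": {"deltas": [[0,0,0,0,0,-0.06,0],[0,0,0,0,0,-0.06,0],[0,0,0,0,0,-0.06,0],[0,0,0,0,0,-0.06,0],[0,0,-0.1,0,0,-0.06,0],[0,0,-0.2,0,0,-0.06,0],[0,0,-0.3,0,0,-0.06,0],[0,0,-0.3,0,0,-0.06,0],[0,0,-0.3,0,0,-0.06,0]]}}

```text
clock: 6.05
position: [0.5782, -0.2128, 0.2167]
tool_rot: [3.14, 0.001, 1.807]
force: [0.1, 0.8, -1.2]
grip_width: 0.0855
finger_force: 0.0
```

Run:
```python
from h import *
print(observe()['qpos'])
go([.509,.094,.2],np.radians(-3.5))
```

```text
[ 0.13468752  0.52807137  0.17910443  1.64984123 -0.10936258  0.97136866
  0.58761285]
shift [0.629 0.009 0.033] turn [ 1.000e-03 -6.000e-04  8.919e-01] d [-0.0692  0.3068 -0.0167]
```

{"fn": "play_rows", "kwargs": {"deltas": [[0.07,0,0,0,0,0.07,0],[0.15,0,0,0,0,0.14,0],[0.24,0,0,0,0,0.21,0],[0.33,0.005,0.01,0,0,0.28,0],[0.42,0.005,0.01,0,0,0.35,0],[0.5,0.005,0.02,0,0,0.42,0],[0.55,0.005,0.02,0,0,0.49,0],[0.6,0.009,0.03,0,0,0.56,0],[0.629,0.009,0.03,0,0,0.63,0],[0.629,0.009,0.03,0,0,0.7,0]]}}

```text
clock: 7.05
position: [0.5069, 0.096, 0.1992]
tool_rot: [-3.141, 0.002, 0.338]
force: [0.1, 0.3, 0.4]
grip_width: 0.0855
finger_force: 0.0
```

{"fn": "play_rows", "kwargs": {"deltas": [[0,0,0,0,0,0.07,0],[0,0,0,0,0,0.14,0],[0,0,0,0,0,0.192,0],[0,0,0,0,0,0.192,0],[0,0,0,0,0,0.192,0]]}}

```text
clock: 7.55
position: [0.5077, 0.0938, 0.1999]
tool_rot: [3.141, 0.001, -0.057]
force: [0.3, 0.3, -0.3]
grip_width: 0.0853
finger_force: 0.0
```

Run:
```python
from h import *
print(observe()['qpos'])
im=grab_frame('scene'); cv2.imwrite('pics/c4.png',cv2.resize(im[130:350,170:335,::-1],None,fx=2.7,fy=2.7,interpolation=cv2.INTER_CUBIC))
go([.509,.094,.08],np.radians(-3.5))
```

```text
[-0.75352913  0.4578239   0.61621743  1.93865674 -0.34531994  0.85225953
 -1.58235745]
shift [ 0.0025 -0.0007  0.2401] turn [0.0003 0.0004 0.002 ] d [ 0.0012  0.0002 -0.1201]
```

View pics/c4.png

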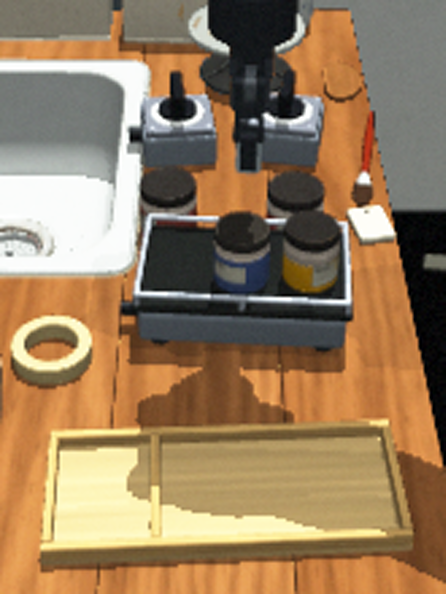

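{"fn": "play_rows", "kwargs": {"deltas": [[0.003,0,0.06,0,0,0,0],[0.003,0,0.12,0,0,0,0],[0.003,0,0.18,0,0,0,0],[0.003,0,0.22,0,0,0,0],[0.003,0,0.24,0,0,0,0],[0.003,0,0.24,0,0,0,0],[0.003,0,0.24,0,0,0,0]]}}

```text
clock: 8.3
position: [0.5101, 0.0936, 0.0813]
tool_rot: [-3.141, -0.001, -0.06]
force: [0.3, -0.3, 0.5]
grip_width: 0.0854
finger_force: 0.0
```

{"fn": "play_rows", "kwargs": {"deltas": [[0,0,0,0,0,0,0.1],[0,0,0,0,0,0,0.2],[0,0,0,0,0,0,0.3],[0,0,0,0,0,0,0.4],[0,0,0,0,0,0,0.5],[0,0,0,0,0,0,0.6],[0,0,0,0,0,0,0.6],[0,0,0,0,0,0,0.6]], "newtons": 30}}

```text
clock: 9.1
position: [0.5098, 0.094, 0.0811]
tool_rot: [-3.141, -0.0, -0.06]
force: [-2.0, 0.7, 9.4]
grip_width: 0.0528
finger_force: 29.7
```

{"fn": "play_rows", "kwargs": {"deltas": [[0,0,-0.04,0,0,0,0.6],[0,0,-0.08,0,0,0,0.6],[0,0,-0.13,0,0,0,0.6],[0,0,-0.18,0,0,0,0.6],[0,0,-0.2,0,0,0,0.6],[0,0,-0.2,0,0,0,0.6],[0,0,-0.2,0,0,0,0.6]]}}

```text
clock: 9.8
position: [0.5092, 0.0939, 0.1797]
tool_rot: [3.141, 0.001, -0.06]
force: [-0.2, 0.4, -2.9]
grip_width: 0.053
finger_force: 32.8
```

Run:
```python
from h import *
go([.538,.3145,.15],np.radians(2.6))
```

```text
shift [ 0.0312 -0.4439  0.0594] turn [ 0.0001  0.0004 -0.0501] d [ 0.0288  0.2206 -0.0297]
```

{"fn": "play_rows", "kwargs": {"deltas": [[0,-0.04,0,0,0,0,0.6],[0.01,-0.1,0,0,0,-0.01,0.6],[0.015,-0.18,0,0,0,-0.02,0.6],[0.02,-0.26,0,0,0,-0.03,0.6],[0.025,-0.34,0.02,0,0,-0.04,0.6],[0.031,-0.4,0.04,0,0,-0.05,0.6],[0.031,-0.43,0.06,0,0,-0.05,0.6],[0.031,-0.444,0.06,0,0,-0.05,0.6],[0.031,-0.444,0.06,0,0,-0.05,0.6],[0.031,-0.444,0.06,0,0,-0.05,0.6]]}}

```text
clock: 10.8
position: [0.5388, 0.3128, 0.1509]
tool_rot: [3.141, -0.0, 0.043]
force: [1.0, 0.1, -1.8]
grip_width: 0.053
finger_force: 32.7
```

Run:
```python
from h import *
go([.538,.3145,.033],np.radians(2.6))
```

```text
shift [-0.0015 -0.0035  0.2357] turn [ 0.0003 -0.0001 -0.0012] d [-0.0008  0.0017 -0.1179]
```

{"fn": "play_rows", "kwargs": {"deltas": [[0,0,0.05,0,0,0,0.6],[0,0,0.1,0,0,0,0.6],[0,0,0.15,0,0,0,0.6],[0,0,0.19,0,0,0,0.6],[0,0,0.22,0,0,0,0.6],[0,0,0.236,0,0,0,0.6],[0,0,0.236,0,0,0,0.6],[0,0,0.236,0,0,0,0.6]]}}

```text
clock: 11.6
position: [0.5389, 0.3141, 0.0332]
tool_rot: [-3.141, -0.001, 0.044]
force: [0.8, -0.3, -2.5]
grip_width: 0.0529
finger_force: 33.5
```

{"fn": "play_rows", "kwargs": {"deltas": [[0,0,0,0,0,0,0.4],[0,0,0,0,0,0,0.2],[0,0,0,0,0,0,0],[0,0,0,0,0,0,0],[0,0,-0.05,0,0,0,0],[0,0,-0.12,0,0,0,0],[0,0,-0.2,0,0,0,0],[0,0,-0.28,0,0,0,0],[0,0,-0.3,0,0,0,0],[0,0,-0.3,0,0,0,0]]}}

```text
clock: 12.6
position: [0.539, 0.3149, 0.1842]
tool_rot: [-3.14, -0.002, 0.045]
force: [0.5, -0.3, 0.2]
grip_width: 0.0853
finger_force: 0.0
```

Run:
```python
from h import *
go([.444,.0935,.18],np.radians(-3.5))
```

```text
shift [-0.2097  0.4337  0.0071] turn [-0.0009 -0.001   0.0506] d [-0.095  -0.2214 -0.0042]
```

{"fn": "play_rows", "kwargs": {"deltas": [[-0.03,0.05,0,0,0,0.01,0],[-0.08,0.13,0,0,0,0.02,0],[-0.12,0.21,0,0,0,0.03,0],[-0.16,0.29,0,0,0,0.04,0],[-0.19,0.37,0,0,0,0.05,0],[-0.21,0.42,0,0,0,0.05,0],[-0.21,0.434,0,0,0,0.05,0],[-0.21,0.434,0,0,0,0.05,0],[-0.21,0.434,0,0,0,0.05,0]]}}

```text
clock: 13.5
position: [0.4434, 0.0937, 0.1821]
tool_rot: [3.141, 0.0, -0.059]
force: [0.7, -0.6, -0.3]
grip_width: 0.0856
finger_force: 0.0
```

Run:
```python
from h import *
go([.444,.0935,.08],np.radians(-3.5))
```

```text
shift [0.0012 0.0003 0.2042] turn [0.0002 0.0002 0.001 ] d [ 0.0006 -0.0002 -0.1021]
```

{"fn": "play_rows", "kwargs": {"deltas": [[0,0,0.06,0,0,0,0],[0,0,0.12,0,0,0,0],[0,0,0.17,0,0,0,0],[0,0,0.202,0,0,0,0],[0,0,0.202,0,0,0,0],[0,0,0.202,0,0,0,0]]}}

```text
clock: 14.1
position: [0.4434, 0.0934, 0.0816]
tool_rot: [3.141, 0.001, -0.059]
force: [-0.5, -1.6, -0.1]
grip_width: 0.0854
finger_force: 0.0
```

{"fn": "play_rows", "kwargs": {"deltas": [[0,0,0,0,0,0,0.1],[0,0,0,0,0,0,0.2],[0,0,0,0,0,0,0.3],[0,0,0,0,0,0,0.4],[0,0,0,0,0,0,0.5],[0,0,0,0,0,0,0.6],[0,0,0,0,0,0,0.6],[0,0,0,0,0,0,0.6]]}}

```text
clock: 14.9
position: [0.4435, 0.0931, 0.0822]
tool_rot: [-3.141, -0.001, -0.06]
force: [-2.7, -0.3, 12.1]
grip_width: 0.0529
finger_force: 29.2
```

{"fn": "play_rows", "kwargs": {"deltas": [[0,0,-0.04,0,0,0,0.6],[0,0,-0.08,0,0,0,0.6],[0,0,-0.13,0,0,0,0.6],[0,0,-0.18,0,0,0,0.6],[0,0,-0.2,0,0,0,0.6],[0,0,-0.2,0,0,0,0.6],[0,0,-0.2,0,0,0,0.6]]}}

```text
clock: 15.6
position: [0.4429, 0.0931, 0.1809]
tool_rot: [3.142, 0.0, -0.059]
force: [0.2, 0.0, -2.2]
grip_width: 0.0529
finger_force: 32.5
```

Run:
```python
from h import *
go([.446,.3105,.15],np.radians(2.6))
```

```text
shift [-0.0197 -0.4344  0.0618] turn [-0.      0.0002 -0.0501] d [ 0.0031  0.2174 -0.0309]
```

{"fn": "play_rows", "kwargs": {"deltas": [[0,-0.04,0,0,0,0,0.6],[0,-0.1,0,0,0,-0.01,0.6],[-0.01,-0.18,0,0,0,-0.02,0.6],[-0.01,-0.26,0,0,0,-0.03,0.6],[-0.02,-0.34,0.02,0,0,-0.04,0.6],[-0.02,-0.4,0.04,0,0,-0.05,0.6],[-0.02,-0.425,0.06,0,0,-0.05,0.6],[-0.02,-0.434,0.06,0,0,-0.05,0.6],[-0.02,-0.434,0.06,0,0,-0.05,0.6],[-0.02,-0.434,0.06,0,0,-0.05,0.6]]}}

```text
clock: 16.6
position: [0.4466, 0.3087, 0.1518]
tool_rot: [3.141, -0.0, 0.043]
force: [0.0, -0.6, -2.4]
grip_width: 0.0532
finger_force: 32.5
```

{"fn": "play_rows", "kwargs": {"deltas": [[0,0,0.05,0,0,0,0.6],[0,0,0.1,0,0,0,0.6],[0,0,0.15,0,0,0,0.6],[0,0,0.19,0,0,0,0.6],[0,0,0.22,0,0,0,0.6],[0,0,0.234,0,0,0,0.6],[0,0,0.234,0,0,0,0.6],[0,0,0.234,0,0,0,0.6]]}}

```text
clock: 17.4
position: [0.4467, 0.3101, 0.0353]
tool_rot: [-3.141, -0.001, 0.044]
force: [-0.2, 0.8, -1.4]
grip_width: 0.0529
finger_force: 32.5
```

{"fn": "play_rows", "kwargs": {"deltas": [[0,0,0.004,0,0,0,0.6],[0,0,0.004,0,0,0,0.6],[0,0,0.004,0,0,0,0.4],[0,0,0.004,0,0,0,0.2],[0,0,0.004,0,0,0,0],[0,0,0.004,0,0,0,0],[0,0,0.004,0,0,0,0]]}}

```text
clock: 18.1
position: [0.4462, 0.3101, 0.0325]
tool_rot: [3.141, 0.0, 0.045]
force: [0.8, -0.0, -0.1]
grip_width: 0.0855
finger_force: 0.0
```

{"fn": "play_rows", "kwargs": {"deltas": [[0,0,-0.05,0,0,0,0],[0,0,-0.12,0,0,0,0],[0,0,-0.2,0,0,0,0],[0,0,-0.28,0,0,0,0],[0,0,-0.35,0,0,0,0],[0,0,-0.35,0,0,0,0],[0,0,-0.35,0,0,0,0]]}}

```text
clock: 18.8
position: [0.4462, 0.3104, 0.208]
tool_rot: [-3.141, -0.001, 0.045]
force: [-0.5, -0.2, -1.3]
grip_width: 0.0855
finger_force: 0.0
```

Run:
```python
from h import *
a=grab_frame('top'); b=grab_frame('scene')
cv2.imwrite('pics/v5.png',np.hstack([cv2.resize(a[125:265,105:355,::-1],None,fx=2,fy=2,interpolation=cv2.INTER_CUBIC),np.zeros((280,0,3),np.uint8),cv2.resize(b[150:350,170:335,::-1],(231,280),interpolation=cv2.INTER_CUBIC)]))
```

```text
(no output)
```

View pics/v5.png

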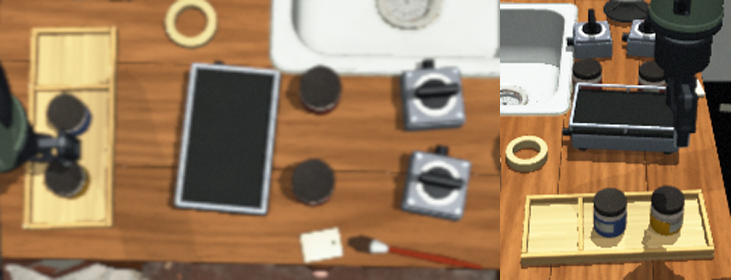

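Run:
```python
from h import *
def T(u,v,z): return plane('top',u/2+105-.25,v/2+125-.25,z)[:2]
print(T(320,87,.066),T(313,180,.066),'tile',T(303,230,.01),T(342,228,.01),'sink',T(320,72,.0))
go([.4495,-.040,.2],np.radians(45))
```

```text
[ 0.5836 -0.0499] [ 0.4494 -0.0426] tile [ 0.3847 -0.0299] [ 0.3888 -0.0861] sink [ 0.6233 -0.0502]
shift [-0.0241  0.6995  0.0141] turn [ 2.000e-04  6.000e-04 -3.535e-01] d [ 0.0037 -0.3499 -0.0068]
```

{"fn": "play_rows", "kwargs": {"deltas": [[0,0.05,0,0,0,-0.05,0],[0,0.13,0,0,0,-0.1,0],[0,0.22,0,0,0,-0.17,0],[-0.01,0.31,0,0,0,-0.23,0],[-0.01,0.4,0,0,0,-0.29,0],[-0.02,0.49,0,0,0,-0.35,0],[-0.024,0.58,0,0,0,-0.3535,0],[-0.024,0.65,0,0,0,-0.3535,0],[-0.024,0.7,0,0,0,-0.3535,0],[-0.024,0.7,0,0,0,-0.3535,0]]}}

```text
clock: 19.9
position: [0.4493, -0.0433, 0.2069]
tool_rot: [-3.141, 0.002, 0.78]
force: [-0.1, 0.6, -0.1]
grip_width: 0.0853
finger_force: 0.0
```

{"fn": "play_rows", "kwargs": {"deltas": [[0,0,0.06,0,0,0,0],[0,0,0.14,0,0,0,0],[0,0,0.2,0,0,0,0]]}}

```text
clock: 20.2
position: [0.449, -0.0394, 0.1052]
tool_rot: [-3.14, 0.002, 0.786]
force: [0.9, 0.6, 0.2]
grip_width: 0.0856
finger_force: 0.0
```

Run:
```python
from h import *
go([.4495,-.041,.03],np.radians(45))
b=grab_frame('scene');cv2.imwrite('pics/v6.png',cv2.resize(b[150:270,210:330,::-1],None,fx=4,fy=4,interpolation=cv2.INTER_CUBIC))
```

```text
shift [-0.0013  0.0031  0.1504] turn [-0.0006  0.0008  0.0001] d [ 0.0005 -0.0016 -0.0752]
```

View pics/v6.png

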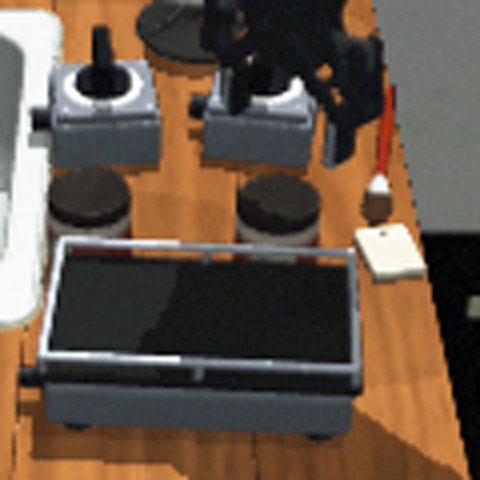

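{"fn": "play_rows", "kwargs": {"deltas": [[0,0.003,0.05,0,0,0,0],[0,0.003,0.1,0,0,0,0],[0,0.003,0.13,0,0,0,0],[0,0.003,0.15,0,0,0,0],[0,0.003,0.15,0,0,0,0],[0,0.003,0.15,0,0,0,0]]}}

```text
clock: 20.85
position: [0.4512, -0.041, 0.0331]
tool_rot: [3.142, -0.0, 0.785]
force: [-0.4, 0.4, 0.2]
grip_width: 0.0857
finger_force: 0.0
```

{"fn": "play_rows", "kwargs": {"deltas": [[0,0,0,0,0,0,0.1],[0,0,0,0,0,0,0.2],[0,0,0,0,0,0,0.3],[0,0,0,0,0,0,0.4],[0,0,0,0,0,0,0.5],[0,0,0,0,0,0,0.5],[0,0,0,0,0,0,0.5]], "newtons": 40}}

```text
clock: 21.55
position: [0.4514, -0.0411, 0.0333]
tool_rot: [3.141, -0.001, 0.785]
force: [-1.0, -0.5, 15.2]
grip_width: 0.0606
finger_force: 39.6
```

{"fn": "play_rows", "kwargs": {"deltas": [[0,0,-0.04,0,0,0,0.5],[0,0,-0.08,0,0,0,0.5],[0,0,-0.14,0,0,0,0.5],[0,0,-0.2,0,0,0,0.5],[0,0,-0.26,0,0,0,0.5],[0,0,-0.28,0,0,0,0.5],[0,0,-0.28,0,0,0,0.5],[0,0,-0.28,0,0,0,0.5],[0,0,-0.28,0,0,0,0.5]]}}

```text
clock: 22.45
position: [0.4504, -0.0411, 0.1715]
tool_rot: [-3.141, 0.001, 0.785]
force: [-0.4, 0.7, -1.2]
grip_width: 0.0607
finger_force: 43.9
```

Run:
```python
from h import *
print(observe()['force'])
print('platform');go([.507,.078,.17],np.radians(45))
print('short');go([.633,.3185,.17],np.radians(45))
```

```text
[-0.36438991  0.65561714 -1.18751804]
platform
shift [ 0.2484 -0.0885  0.0027] turn [-0.0005  0.0007 -0.0001] d [ 0.0566  0.1191 -0.0015]
short
shift [ 0.7667 -0.2505  0.0021] turn [-0.0005  0.0007 -0.0001] d [ 0.1826  0.3596 -0.0015]
```

{"fn": "play_rows", "kwargs": {"deltas": [[0.04,-0.01,0,0,0,0,0.5],[0.11,-0.035,0,0,0,0,0.5],[0.2,-0.065,0,0,0,0,0.5],[0.29,-0.095,0,0,0,0,0.5],[0.38,-0.125,0,0,0,0,0.5],[0.47,-0.155,0,0,0,0,0.5],[0.56,-0.185,0,0,0,0,0.5],[0.65,-0.215,0,0,0,0,0.5],[0.72,-0.235,0,0,0,0,0.5],[0.76,-0.25,0,0,0,0,0.5]]}}

```text
clock: 23.45
position: [0.6315, 0.3186, 0.1701]
tool_rot: [-3.14, 0.002, 0.787]
force: [0.0, 0.4, -0.9]
grip_width: 0.0602
finger_force: 43.9
```

{"fn": "play_rows", "kwargs": {"deltas": [[0.007,0,0,0,0,0,0.5],[0.007,0,0,0,0,0,0.5],[0.007,0,0,0,0,0,0.5]]}}

```text
clock: 23.75
position: [0.6337, 0.3168, 0.1719]
tool_rot: [3.142, 0.001, 0.784]
force: [-0.4, 0.2, -1.8]
grip_width: 0.0606
finger_force: 43.9
```

Run:
```python
from h import *
go([.633,.3185,.039],np.radians(45))
```

```text
shift [ 0.0018 -0.0034  0.2658] turn [ 0.      0.0007 -0.0008] d [-0.0007  0.0017 -0.1329]
```

{"fn": "play_rows", "kwargs": {"deltas": [[0,0,0.05,0,0,0,0.5],[0,0,0.1,0,0,0,0.5],[0,0,0.15,0,0,0,0.5],[0.002,-0.003,0.2,0,0,0,0.5],[0.002,-0.003,0.24,0,0,0,0.5],[0.002,-0.003,0.265,0,0,0,0.5],[0.002,-0.003,0.265,0,0,0,0.5],[0.002,-0.003,0.265,0,0,0,0.5]]}}

```text
clock: 24.55
position: [0.6338, 0.3195, 0.0406]
tool_rot: [3.141, -0.0, 0.784]
force: [0.2, 1.2, -0.8]
grip_width: 0.0604
finger_force: 47.9
```

{"fn": "play_rows", "kwargs": {"deltas": [[0,0,0,0,0,0,0.4],[0,0,0,0,0,0,0.2],[0,0,0,0,0,0,0],[0,0,0,0,0,0,0],[0,0,-0.05,0,0,0,0],[0,0,-0.12,0,0,0,0],[0,0,-0.2,0,0,0,0],[0,0,-0.28,0,0,0,0],[0,0,-0.32,0,0,0,0],[0,0,-0.32,0,0,0,0]]}}

```text
clock: 25.55
position: [0.6348, 0.3206, 0.2038]
tool_rot: [3.14, -0.005, 0.785]
force: [-0.5, -0.2, 0.6]
grip_width: 0.0853
finger_force: 0.0
```

Run:
```python
from h import *
go([.584,-.048,.2],np.radians(45))
a=grab_frame('top'); b=grab_frame('scene')
cv2.imwrite('pics/v7.png',np.hstack([cv2.resize(a[125:265,105:355,::-1],None,fx=2,fy=2,interpolation=cv2.INTER_CUBIC),cv2.resize(b[150:350,170:335,::-1],(231,280),interpolation=cv2.INTER_CUBIC)]))
```

```text
shift [-0.593   0.4495  0.0052] turn [ 0.0006 -0.0023 -0.0002] d [-0.0508 -0.3686 -0.0038]
```

View pics/v7.png

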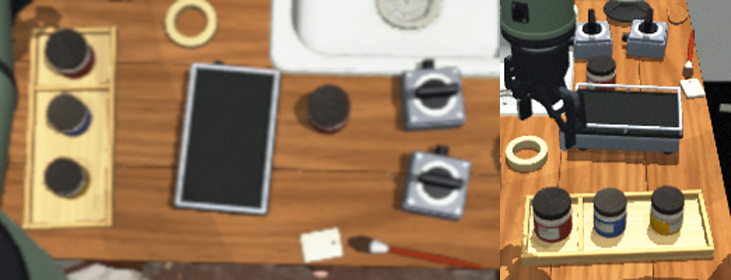

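Run:
```python
from h import *
def T(u,v,z): return plane('top',u/2+105-.25,v/2+125-.25,z)[:2]
a=cv2.imread('pics/v7.png'); g=cv2.cvtColor(a[60:150,290:370],cv2.COLOR_BGR2HSV)
m=((g[...,2]<100)&(g[...,1]<110)).astype(np.uint8); n,l,s,c=cv2.connectedComponentsWithStats(m); print(s,c+[290,60])
p=T(328,106,.066); print(p)
go([p[0],p[1]+.002,.2],np.radians(45))
```

```text
[[   0    0   80   90 5756]
 [  18   26   41   45 1444]] [[329.94023628 103.79569145]
 [327.74515235 107.30747922]]
[ 0.556  -0.0617]
shift [-0.6468  0.4279 -0.    ] turn [-0.0001 -0.0002 -0.0001] d [-7.75e-02 -3.80e-01 -1.00e-04]
```

{"fn": "play_rows", "kwargs": {"deltas": [[-0.05,0.03,0,0,0,0,0],[-0.13,0.08,0,0,0,0,0],[-0.21,0.13,0,0,0,0,0],[-0.29,0.18,0,0,0,0,0],[-0.37,0.24,0,0,0,0,0],[-0.45,0.29,0,0,0,0,0],[-0.53,0.35,0,0,0,0,0],[-0.6,0.4,0,0,0,0,0],[-0.645,0.428,0,0,0,0,0],[-0.645,0.428,0,0,0,0,0]]}}

```text
clock: 26.65
position: [0.5552, -0.0634, 0.1995]
tool_rot: [-3.142, 0.002, 0.78]
force: [0.1, -0.5, 0.3]
grip_width: 0.0855
finger_force: 0.0
```

{"fn": "play_rows", "kwargs": {"deltas": [[0,0,0.04,0,0,0,0],[0,0,0.12,0,0,0,0],[0,0,0.18,0,0,0,0],[0,0,0.18,0,0,0,0]]}}

```text
clock: 27.05
position: [0.5544, -0.0583, 0.1063]
tool_rot: [-3.137, 0.005, 0.786]
force: [-0.1, -0.3, -0.1]
grip_width: 0.0854
finger_force: 0.0
```

Run:
```python
from h import *
go([.556,-.060,.03],np.radians(45))
b=grab_frame('scene'); a=grab_frame('top');cv2.imwrite('pics/v8.png',np.hstack([cv2.resize(x[:,:,::-1],None,fx=4,fy=4,interpolation=cv2.INTER_CUBIC) for x in (b[150:250,210:300],a[135:235,220:310])]))
for p in ([.556,-.060,.066],): print(proj('scene',p),proj('top',p))
```

```text
shift [0.0006 0.0055 0.1526] turn [-0.0022  0.0023  0.0002] d [ 0.0016 -0.0017 -0.0763]
[241.97800534 195.85157831] [268.13493567 177.74014476]
```

View pics/v8.png

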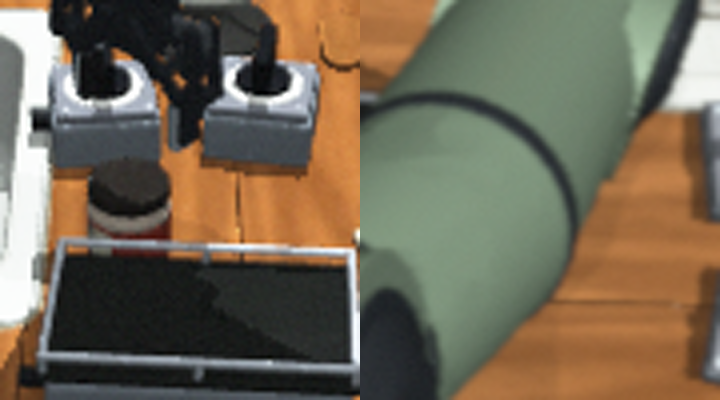

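{"fn": "play_rows", "kwargs": {"deltas": [[0,0.005,0.05,0,0,0,0],[0,0.005,0.1,0,0,0,0],[0,0.005,0.13,0,0,0,0],[0,0.005,0.152,0,0,0,0],[0,0.005,0.152,0,0,0,0],[0,0.005,0.152,0,0,0,0]]}}

```text
clock: 27.75
position: [0.5589, -0.061, 0.0349]
tool_rot: [3.141, -0.001, 0.785]
force: [-0.1, -0.4, -0.0]
grip_width: 0.0854
finger_force: 0.0
```

{"fn": "play_rows", "kwargs": {"deltas": [[0,0,0,0,0,0,0.1],[0,0,0,0,0,0,0.2],[0,0,0,0,0,0,0.3],[0,0,0,0,0,0,0.4],[0,0,0,0,0,0,0.5],[0,0,0,0,0,0,0.5],[0,0,0,0,0,0,0.5]], "newtons": 50}}

```text
clock: 28.45
position: [0.559, -0.061, 0.035]
tool_rot: [3.141, -0.001, 0.785]
force: [-1.4, -0.5, 12.3]
grip_width: 0.0603
finger_force: 51.0
```

{"fn": "play_rows", "kwargs": {"deltas": [[0,0,-0.04,0,0,0,0.5],[0,0,-0.08,0,0,0,0.5],[0,0,-0.14,0,0,0,0.5],[0,0,-0.2,0,0,0,0.5],[0,0,-0.26,0,0,0,0.5],[0,0,-0.28,0,0,0,0.5],[0,0,-0.28,0,0,0,0.5],[0,0,-0.28,0,0,0,0.5]]}}

```text
clock: 29.25
position: [0.5579, -0.0607, 0.1728]
tool_rot: [-3.14, 0.001, 0.786]
force: [-0.5, 1.0, -7.1]
grip_width: 0.06
finger_force: 57.6
```

Run:
```python
from h import *
go([.507,.0785,.17],np.radians(45))
```

```text
shift [ 0.1249 -0.2687  0.0058] turn [-0.0005  0.0005  0.0001] d [-0.0509  0.1392 -0.0028]
```

{"fn": "play_rows", "kwargs": {"deltas": [[0.02,-0.04,0,0,0,0,0.5],[0.05,-0.1,0,0,0,0,0.5],[0.08,-0.17,0,0,0,0,0.5],[0.11,-0.23,0,0,0,0,0.5],[0.125,-0.268,0,0,0,0,0.5],[0.125,-0.268,0,0,0,0,0.5],[0.125,-0.268,0,0,0,0,0.5]]}}

```text
clock: 29.95
position: [0.5074, 0.078, 0.173]
tool_rot: [-3.141, 0.002, 0.786]
force: [0.1, -0.4, -5.6]
grip_width: 0.0597
finger_force: 57.5
```

Run:
```python
from h import *
go([.507,.0785,.091],np.radians(45))
```

```text
shift [ 0.0004 -0.0012  0.1639] turn [-0.0003  0.0009  0.0003] d [-0.0004  0.0005 -0.082 ]
```

{"fn": "play_rows", "kwargs": {"deltas": [[0,0,0.04,0,0,0,0.5],[0,0,0.08,0,0,0,0.5],[0,0,0.12,0,0,0,0.5],[0,0,0.15,0,0,0,0.5],[0,0,0.163,0,0,0,0.5],[0,0,0.163,0,0,0,0.5],[0,0,0.163,0,0,0,0.5]]}}

```text
clock: 30.65
position: [0.5082, 0.0775, 0.0929]
tool_rot: [3.141, -0.0, 0.784]
force: [0.1, 0.1, -5.9]
grip_width: 0.0604
finger_force: 57.5
```

{"fn": "play_rows", "kwargs": {"deltas": [[0,0,0,0,0,0,0.4],[0,0,0,0,0,0,0.2],[0,0,0,0,0,0,0],[0,0,0,0,0,0,0],[0,0,0,0,0,0,0],[0,0,-0.04,0,0,0,0],[0,0,-0.12,0,0,0,0],[0,0,-0.2,0,0,0,0],[0,0,-0.26,0,0,0,0],[0,0,-0.26,0,0,0,0]]}}

```text
clock: 31.65
position: [0.5096, 0.0782, 0.2262]
tool_rot: [3.139, -0.005, 0.785]
force: [-0.3, -0.6, 0.0]
grip_width: 0.0851
finger_force: 0.0
```

Run:
```python
from h import *
print(observe()['qpos'])
go([.579,-.2155,.2],np.radians(97))
```

```text
[-0.6742969   0.39559192  0.53761427  1.91613074 -0.25790945  0.89187551
 -0.79408654]
shift [-0.3173  0.5136  0.0519] turn [ 0.0021 -0.0018 -0.4335] d [ 0.0694 -0.2937 -0.0262]
```

{"fn": "play_rows", "kwargs": {"deltas": [[-0.03,0.04,0,0,0,-0.05,0],[-0.07,0.11,0,0,0,-0.11,0],[-0.12,0.19,0,0,0,-0.18,0],[-0.17,0.27,0,0,0,-0.25,0],[-0.22,0.35,0.02,0,0,-0.32,0],[-0.27,0.43,0.04,0,0,-0.38,0],[-0.3,0.49,0.05,0,0,-0.4335,0],[-0.317,0.5135,0.05,0,0,-0.4335,0],[-0.317,0.5135,0.05,0,0,-0.4335,0],[-0.317,0.5135,0.05,0,0,-0.4335,0]]}}

```text
clock: 32.65
position: [0.5771, -0.2148, 0.1972]
tool_rot: [-3.141, -0.001, 1.692]
force: [0.1, 0.4, -0.3]
grip_width: 0.0856
finger_force: 0.0
```

Run:
```python
from h import *
go([.579,-.2155,.064],np.radians(97))
a=grab_frame('top'); b=grab_frame('scene')
cv2.imwrite('pics/v9.png',np.hstack([cv2.resize(a[125:265,105:355,::-1],None,fx=2,fy=2,interpolation=cv2.INTER_CUBIC),cv2.resize(b[150:350,170:335,::-1],(231,280),interpolation=cv2.INTER_CUBIC)]))
p=[.507,.078,.121];print((proj('top',p)-[105,125])*2,proj('scene',p)-[170,150])
```

```text
shift [-0.0021  0.0037  0.2664] turn [-0.0003 -0.0004 -0.0004] d [ 0.0019 -0.0007 -0.1332]
[224.83555664 129.48069177] [90.47650674 59.55062716]
```

View pics/v9.png

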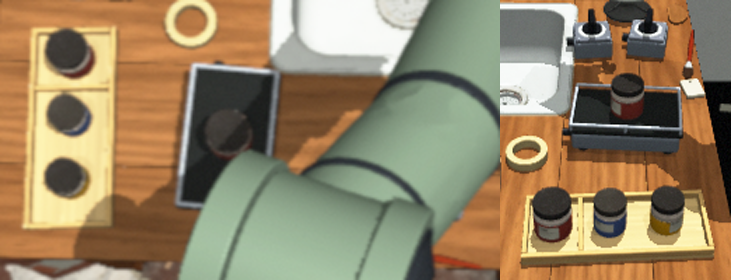

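{"fn": "play_rows", "kwargs": {"deltas": [[-0.002,0.003,0.06,0,0,0,0],[-0.002,0.003,0.12,0,0,0,0],[-0.002,0.003,0.18,0,0,0,0],[-0.002,0.003,0.23,0,0,0,0],[-0.002,0.003,0.264,0,0,0,0],[-0.002,0.003,0.264,0,0,0,0],[-0.002,0.003,0.264,0,0,0,0]]}}

```text
clock: 33.45
position: [0.5793, -0.2157, 0.0663]
tool_rot: [3.141, -0.0, 1.694]
force: [1.2, 0.3, 0.5]
grip_width: 0.0857
finger_force: 0.0
```

{"fn": "play_rows", "kwargs": {"deltas": [[0,0,0,0,0,0,0.3],[0,0,0,0,0,0,0.6],[0,0,0,0,0,0,0.8],[0,0,0,0,0,0,1],[0,0,0,0,0,0,1],[0,0,0,0,0,0,1],[0,0,0,0,0,0,1],[0,0,0,0,0,0,1]], "newtons": 40}}

```text
clock: 34.25
position: [0.5808, -0.2163, 0.0663]
tool_rot: [3.138, 0.001, 1.693]
force: [8.5, 1.8, 1.6]
grip_width: 0.0131
finger_force: 43.5
```

{"fn": "play_rows", "kwargs": {"deltas": [[0,0.003,0,0,0,0.07,1],[0,0.003,0,0,0,0.14,1],[0,0.003,0,0,0,0.21,1],[0,0.003,0,0,0,0.28,1],[0,0.003,0,0,0,0.35,1],[0,0.003,0,0,0,0.42,1],[0,0.003,0,0,0,0.49,1],[0,0.003,0,0,0,0.56,1],[0,0.003,0,0,0,0.63,1],[0,0.003,0,0,0,0.7,1]]}}

```text
clock: 35.25
position: [0.5779, -0.214, 0.0661]
tool_rot: [-3.135, 0.004, 0.221]
force: [-24.8, 18.9, 32.6]
grip_width: 0.0132
finger_force: 47.2
```

{"fn": "play_rows", "kwargs": {"deltas": [[0,0,0,0,0,0.05,1],[0,0,0,0,0,0.07,1],[0,0,0,0,0,0.07,1],[0,0,0,0,0,0.07,1]]}}

```text
clock: 35.65
position: [0.5781, -0.2137, 0.066]
tool_rot: [-3.136, 0.004, 0.082]
force: [-24.3, 19.4, 33.7]
grip_width: 0.0134
finger_force: 47.6
```

{"fn": "play_rows", "kwargs": {"deltas": [[0,0,0,0,0,0,0.7],[0,0,0,0,0,0,0.3],[0,0,0,0,0,0,0],[0,0,0,0,0,0,0],[0,0,-0.06,0,0,0,0],[0,0,-0.14,0,0,0,0],[0,0,-0.22,0,0,0,0],[0,0,-0.3,0,0,0,0],[0,0,-0.3,0,0,0,0],[0,0,-0.3,0,0,0,0]]}}

```text
clock: 36.65
position: [0.5808, -0.2162, 0.2162]
tool_rot: [3.141, -0.001, 0.081]
force: [0.3, 0.8, 0.1]
grip_width: 0.0855
finger_force: 0.0
```

Run:
```python
from h import *
b=grab_frame('scene')
cv2.imwrite('pics/v10.png',cv2.resize(b[150:350,170:335,::-1],None,fx=3,fy=3,interpolation=cv2.INTER_CUBIC))
```

```text
(no output)
```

View pics/v10.png

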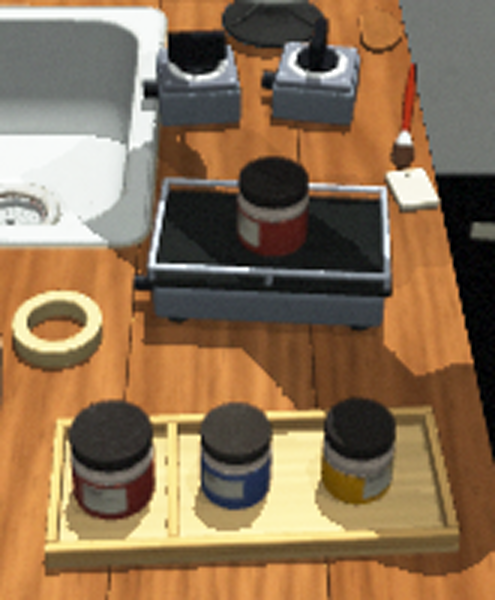

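The far isolator's bar at (197,50) is broadside again, so it is on, and the near one at (318,55) is still off. All jars stand upright where they belong, and the gripper is clear.

```bash
python3 -c "
from workcell import *
print(job_done())"
```

```text
the job is handed in; nothing more can be done
None
```

I handed the job in with the far isolator turned off and then back on, two small jars in the long compartment, the lighter wide jar in the short one and the heavier wide jar mid-platform; the last picture agrees, but no verdict came back.

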